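# Hold the embossing stamp ready over its nest

## Task

I want to slip a piece of leather under the embossing stamp. First press the brass ejector knob of the blue fixture right down to its stop and let it spring back up; then pick up the stamp from the black stone slab, carry it over the things standing in between without disturbing them, and bring it level to about one centimetre above the steel nest frame on the fixture, centred on it and with its long side along the frame's long side (either way round), never touching the fixture with the stamp. Finish while holding the stamp still there: do not put it down or let go.

Things in the scene. Friction and masses are not known exactly. Their poses are not given: they have to be found in the camera images.
- stamp: loose embossing stamp, 0.2 to 0.45 kg, 84 mm tall, standing upright. Brass face block 60 mm (its x) by 36 mm (its y), 16 mm tall, with a slightly smaller face below; a thin steel shank; above it a flat upright wooden handle 42 mm (x) by 22 mm (y), from 34 to 84 mm above the face. Grip the handle across its 22 mm. Origin: centre of the underside (the face), z up through the handle.
- slab: black stone slab 225 (its x) x 195 (its y) x 16 mm lying on the bench, fixed; the stamp stands on it. Origin: centre of its underside. It may lie left or right of the row of bystanders, the fixture on the other side.
- fixture: blue embossing fixture, fixed to the bench: a bed 180 mm (x from -120 to +60) by 96 mm (y), top 22 mm above the bench. On it, centred on the origin, a steel nest frame, outside 80 mm (x) by 56 mm (y), 8 mm high, its recess 64 (x) by 40 (y) mm; the ejector knob stands 85 mm from the nest on the -x side. Origin: on the bench below the nest's centre, z up.
- nest (a point): centre of the nest frame in the plane of its upper edge, 30 mm above the bench; axes as the fixture's (x along the frame's long side).
- knob_top (a point): centre of the top of the round brass ejector knob, 28 mm in diameter; unpressed it is 66 mm above the bench. It moves with the knob.
- knob (a joint): travel of the spring-loaded ejector knob straight down, m: 0 up, 0.014 at the stop. It needs about 4 N to start and 8 N at the stop, and springs back by itself. Two small pins in the nest rise with it, staying below the frame's upper edge.
- spool: bystander: yellow thread spool with wooden ends, 42 mm in diameter, 56 mm tall, loose. Origin: centre of its underside.
- jar: bystander: paint jar with red cap and a wooden brush stick, 43 mm in diameter, 100 mm tall with the stick, loose. Origin: centre of its underside.
- bottle: bystander: white dispenser bottle, 49 mm in diameter, 115 mm tall, loose. Origin: centre of its underside. The three bystanders stand in a row between slab and fixture, in any order.
Mind the look-alikes: they are no part of the job. There is more than one size of the fixture; the one meant has the size given above. Leave any purple look-alike of the stamp alone.

How it is judged:
On the way, in this order (a step that is already met when the one before it is completed fails the run):
1. the ejector knob is pressed down to its stop (within 1.5 mm) (value of joint knob above 0.0125 m), for 0.05 s.
2. the knob has sprung back and the stamp is carried in the fingers, its face more than 80 mm above the bench (value of joint knob below 0.002 m and height (world z) of stamp above 0.08 m and contact force between the fingers and stamp above 1 N), for 0.1 s.
At the end, for the whole second after the job is handed in: The fingers hold the stamp at rest and clear, its face 4 to 17 mm above the nest frame, centred within 6 mm, tilt under 0.1 rad, long side within 0.12 rad of the frame's (either way round); the knob is up; spool, jar and bottle stand upright within 20 mm of their starts (horizontal distance between stamp and nest below 0.006 m and z of stamp in the frame of nest between 0.004 and 0.017 m and angle between stamp's own z axis and vertical below 0.1 rad and angle between the x axis of stamp and the x axis of nest, either way round below 0.12 rad and contact force between the fingers and stamp above 1 N and contact force between stamp and fixture below 0.1 N and linear speed of stamp below 0.02 m/s and angular speed of stamp below 0.2 rad/s and value of joint knob below 0.002 m and distance of each of spool, jar, bottle from where it was at the start of the episode below 0.02 m and angle between each of spool, jar, bottle's own z axis and vertical below 0.15 rad); the arm keeps its last pose, push and grip.
It fails at once if the stamp touches the fixture (contact force between stamp and fixture above 0.5 N).
It fails at once if the spool is shifted more than 20 mm or tipped (distance of spool from where it was at the start of the episode above 0.02 m or angle between spool's own z axis and vertical above 0.15 rad).
It fails at once if the jar is shifted more than 20 mm or tipped (distance of jar from where it was at the start of the episode above 0.02 m or angle between jar's own z axis and vertical above 0.15 rad).
It fails at once if the bottle is shifted more than 20 mm or tipped (distance of bottle from where it was at the start of the episode above 0.02 m or angle between bottle's own z axis and vertical above 0.15 rad).
It also fails if it takes over 64 s, if anything falls off the work surface, if the arm or the gripper's body presses on something with over 40 N, if the wrist force passes 120 N, or if a joint passes its speed limit or range.

## Robot

A 7-joint arm with a two-finger parallel gripper is mounted at the origin on a cart in front of the work surface, level with it; the furniture and walls round the work are solid. World frame = base frame: x ahead of the robot, y to its left, z up, the work surface at z = 0. Lengths are in m, angles in rad, forces in N, time in s.
With the tool pointing down it reaches from about 0.425 to 0.975 m from the base axis. Payload 16.7 kg.
Tool frame: the origin (TCP) lies at the very end of the fingers, on their centre line; the grasp point (between the pads) lies 19 mm behind it; y points along the fingers, x is the direction in which the jaws open and shut, and the axes are right-handed (so a half turn about y gives the same grasp; the last joint's range is limited). The gripper opens to 85 mm and grips with 20 to 120 N. Pads are 22 mm wide; open, the fingers measure 114 mm over their backs; the gripper's body (76 mm by 85 mm) begins 54 mm behind the grasp point. The pads swing forward as they close: fully open they stand 13 mm farther back than shut.
Start: joints at [1.073, 0.426, 0.074, 1.606, -0.034, 1.111, -0.067], TCP at [0.231, -0.634, 0.231] pointing down, gripper open.
Joint ranges: [-2.85, 2.85], [-0.5, 2.14], [-1.23, 1.37], [0.21, 2.46], [-1.02, 4.16], [0.16, 2.05], [-2.73, 2.73]. Speed limits (rad/s): [1.89, 1.89, 2.39, 2.39, 3.01, 3.01, 3.01].

## Interface

Orientations are given as a 3x3 rotation matrix whose columns are the frame's x, y, z axes.
In Python, from cell import sensors, get_image, job gives the robot as it stands. The module is installed in compiled form; this text tells all that it offers.
- The arm moves only by the tool play_rows, never from a script. Its argument "deltas" is a list that holds one entry, the list of rows, each a list of 7 numbers: the finger opening in mm, from 0 to 85.4, then the shift along the tool's x, y, z in units of 30 mm (1.0 is 30 mm), then the turn, a rotation vector about the tool's x, y, z in units of 6 degrees (1.0 is 6 degrees). A call has 1 to 10 rows; each row is the pose to reach, as a shift and turn from the pose measured when the call began, along the tool's axes at that moment; what a row does not reach only later rows make up. A row lasts 1/12 s, in which the tool goes at most 41.7 mm and 7.16 degrees, less where a joint would pass 70% of its speed; a pose out of reach is approached as far as the arm can. A call with a gripper value outside its range is refused whole. The fingers move at their own pace and stop on an object; the grip force is fixed at half the most. Time passes only in rows, so rows that repeat a pose let the fingers close. It gives the time, the measured TCP pose, the force and the opening at its end, in the units of the state.
- sensors.get_state(): the state, without advancing time (a new reading comes with each control period).
- get_image(name): name is "scene" or "top" or "wrist"; returns a dict with "frame" (384x512x3 uint8, red, green, blue), "depth" (384x512 float32, m along the optical axis (not along the pixel's ray), 0 where there is no reading), "K" (3x3 intrinsics, pixels), "eye" and "rotation" of the camera in the world. Camera axes: x right, y down, z forward; pixel columns grow to the right and rows downward; lengths in m; the calibration is good to about 2 mm. A picture is of the moment at which its call begins.
- job.hand_in(): hands the job in, once; it reports no verdict.
The state is a dict: "time": time; "q": joint angles; "qd": joint speeds; "joint_efforts": joint torques, N m; "ee_pos": TCP position; "orientation": TCP orientation; "wrist_force": force on the tool from outside, world axes, zero at the start; "torque": the same for the moment, N m; "opening": opening from 0.0 (shut) to 1.0 (fully open).
Only numpy, scipy, OpenCV 4.12 (cv2) and the standard library are available. Lean on these libraries where they do the work, as an engineer would, in place of code of your own. Each camera call takes 0.05 s, during which the arm holds its last target.

## Working session

There is one attempt and no reset: what is moved stays moved. The work goes in short steps, Python scripts to look and compute and a tool call to move; the robot and the scene stay as the last step left them, time stands still between calls to the robot, and variables do not carry over. Pictures are saved under pics/ and viewed, and the job is handed in when it is done.

Besides the shell and the picture viewer there is one more tool, called after "Request:" as name(argument=value, ...) on one line, values as JSON. play_rows: Moves the arm, as the interface text tells. Its arguments: {"type":"object","properties":{"deltas":{"type":"array","items":{"type":"array","items":{"type":"array","items":{"type":"number"}}}}},"required":["deltas"]}

```bash
mkdir -p pics; python3 - <<'E'
from cell import sensors,get_image
import cv2,numpy as np
s=sensors.get_state()
for k,v in s.items(): print(k,np.round(v,4).tolist())
for n in ["scene","top","wrist"]:
    d=get_image(n); cv2.imwrite(f"pics/{n}0.png",d["frame"][:,:,::-1])
    np.savez(f"pics/{n}0.npz",**d)
    print(n,d["K"].tolist(),np.round(d["eye"],4).tolist(),np.round(d["rotation"],4).tolist())
E
```

```text
time 0.0
q [1.0725, 0.4267, 0.0738, 1.6066, -0.0341, 1.1108, -0.0671]
qd [-0.0021, -0.001, -0.0014, 0.0003, 0.0, 0.0007, -0.0002]
joint_efforts [0.0006, -94.9826, 3.7614, -46.3505, 0.0193, 0.0102, 0.0]
ee_pos [0.2306, -0.634, 0.2306]
orientation [[0.3418, -0.0005, 0.9398], [-0.9398, 0.0012, 0.3418], [-0.0013, -1.0, -0.0001]]
wrist_force [-0.1998, -0.2541, -0.0435]
torque [0.007, -0.0052, 0.0306]
opening 0.9993
scene [[479.939379183622, 0.0, 250.1486707034589], [0.0, 479.939379183622, 189.0561368666464], [0.0, 0.0, 1.0]] [-0.3213, 0.6832, 1.2805] [[-0.5717, -0.606, 0.5531], [-0.8204, 0.4165, -0.3917], [0.007, -0.6777, -0.7353]]
top [[436.60328773948663, 0.0, 257.13708111004735], [0.0, 436.60328773948663, 193.37919798460283], [0.0, 0.0, 1.0]] [0.3941, 0.0333, 1.6812] [[0.0015, -0.9944, 0.1058], [-1.0, -0.0024, -0.0088], [0.009, -0.1058, -0.9943]]
wrist [[297.6572192158612, 0.0, 253.27634151927577], [0.0, 297.6572192158612, 191.43494024132403], [0.0, 0.0, 1.0]] [0.3077, -0.6069, 0.3728] [[0.3406, -0.8919, -0.2974], [-0.9402, -0.3234, -0.107], [-0.0008, 0.3161, -0.9487]]
```

View pics/scene0.png

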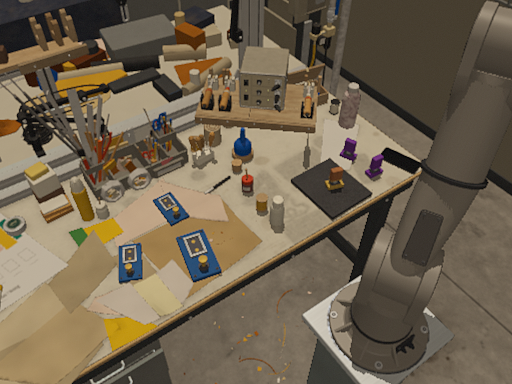

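View pics/top0.png

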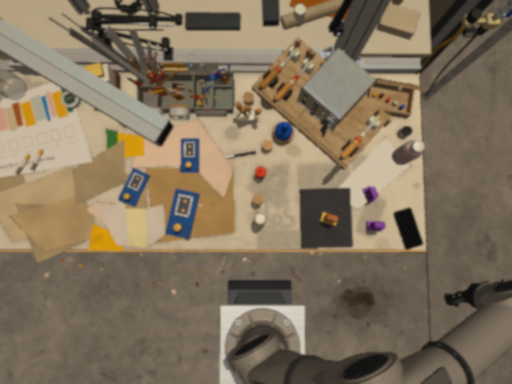

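The scene picture shows three blue fixtures, at about (171,208), (130,262) and (198,254). The stamp with the wooden handle is on the slab at (335,181), and there are purple look-alikes at (348,150) and (375,165). The bystanders are jar (247,183), spool (262,203) and bottle (277,212). Next I'll measure the fixtures' sizes.

```bash
cat > h.py <<'E'
import numpy as np,cv2
def load(n): return dict(np.load(f"pics/{n}.npz"))
def ray(d,uv,z):
    uv=np.atleast_2d(np.asarray(uv,float)); K=d["K"]
    r=np.c_[(uv-[K[0,2],K[1,2]])/K[0,0],np.ones(len(uv))]@d["rotation"].T
    t=(z-d["eye"][2])/r[:,2]; return d["eye"]+r*t[:,None]
def cloud(d):
    h,w=d["depth"].shape;u,v=np.meshgrid(np.arange(w),np.arange(h));K=d["K"]
    p=np.stack([(u-K[0,2])/K[0,0],(v-K[1,2])/K[0,0],np.ones((h,w))],-1)*d["depth"][...,None]
    return p@d["rotation"].T+d["eye"]
def proj(d,p):
    c=(np.asarray(p)-d["eye"])@d["rotation"]; K=d["K"]
    return c[...,:2]/c[...,2:]*K[0,0]+[K[0,2],K[1,2]]
E
python3 - <<'E'
from h import *
for n in ["scene0","top0"]:
    d=load(n); hsv=cv2.cvtColor(d["frame"],cv2.COLOR_RGB2HSV); P=cloud(d)
    m=cv2.inRange(hsv,(100,130,60),(118,255,255))
    m=cv2.morphologyEx(m,cv2.MORPH_CLOSE,np.ones((5,5)))
    cs,_=cv2.findContours(m,cv2.RETR_EXTERNAL,cv2.CHAIN_APPROX_NONE)
    for c in cs:
        if cv2.contourArea(c)<150: continue
        w=ray(d,c[:,0],0.022)[:,:2].astype(np.float32)
        r=cv2.minAreaRect(w); print(n,c[:,0].mean(0).round(),np.round(r[0],4),np.round(r[1],4),round(r[2],1))
    for nm,uv in dict(scene0=dict(c1=(330,190),),top0=dict(slab=(312,200),bench=(275,190),stamp=(325,217))).get(n).items():
        print(nm,P[uv[1],uv[0]].round(4))
a=load("scene0")["frame"][:,:,::-1]
cv2.imwrite("pics/c1.png",cv2.resize(a[180:290,100:300],None,fx=4,fy=4,interpolation=2))
cv2.imwrite("pics/c2.png",cv2.resize(a[125:225,280:400],None,fx=5,fy=5,interpolation=2))
b=load("top0")["frame"][:,:,::-1]
cv2.imwrite("pics/c3.png",cv2.resize(b[130:250,160:280],None,fx=5,fy=5,interpolation=2))
E
```

```text
scene0 [130. 262.] [0.5859 0.4978] [0.0677 0.1338] 65.6
scene0 [198. 255.] [0.4909 0.3094] [0.0926 0.177 ] 77.9
scene0 [170. 208.] [0.7092 0.2896] [0.1334 0.0693] 0.3
scene0 [242. 143.] [ 0.8533 -0.1072] [0.0626 0.1587] 55.6
c1 [ 0.4695 -0.2299  0.007 ]
top0 [183. 210.] [0.4949 0.3033] [0.085  0.1674] 78.0
top0 [135. 190.] [0.5936 0.49  ] [0.0603 0.1236] 65.0
top0 [192. 158.] [0.7147 0.2794] [0.1171 0.0577] 0.9
top0 [283. 131.] [ 0.8145 -0.0814] [0.0544 0.0636] 89.8
slab [ 0.5458 -0.1912  0.02  ]
bench [ 0.5871 -0.0511 -0.007 ]
stamp [ 0.4791 -0.2343  0.0545]
```

View pics/c1.png

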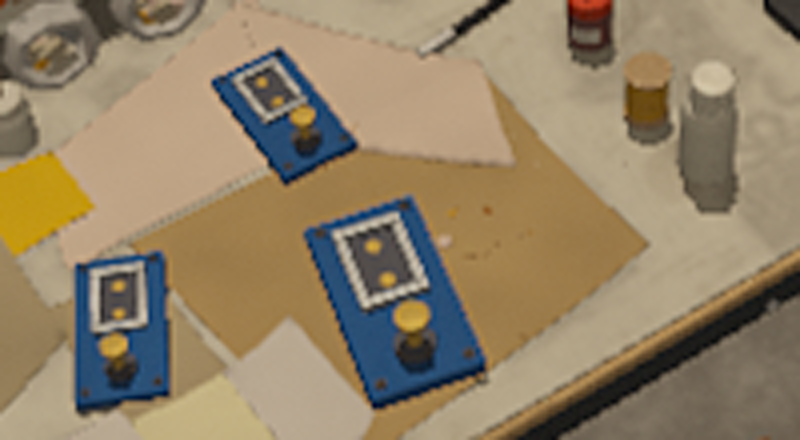

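View pics/c2.png

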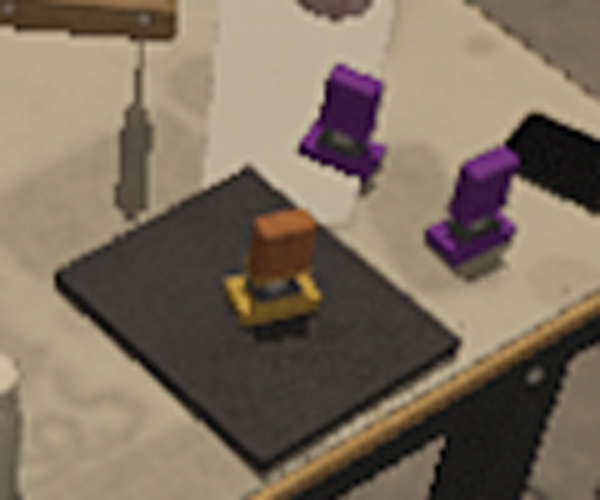

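View pics/c3.png

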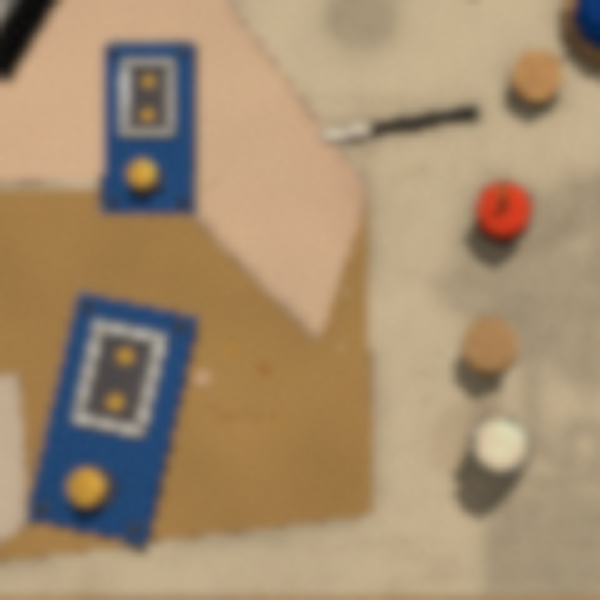

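The bed measuring about 177 × 93 mm is the fixture meant. It is at top pixel (182,214) and scene pixel (198,255), where the other two are about 133 × 68 mm. The enlarged crop confirms it: bigger nest, and a knob at the near end. The stamp meant is the wood and brass one on the slab at scene pixel (335,181), not the purple ones.

```bash
python3 - <<'E'
from h import *
d=load("top0"); P=cloud(d); b=d["frame"][:,:,::-1]
cv2.imwrite("pics/c4.png",cv2.resize(b[180:255,290:400],None,fx=7,fy=7,interpolation=2))
hsv=cv2.cvtColor(d["frame"],cv2.COLOR_RGB2HSV)
print("jar",ray(d,(260.5,172),.08),"spool",ray(d,(258,199),.056),"bottle",ray(d,(260,219),.115))
for uv in [(328,218),(260,172),(258,199),(260,219),(330,215),(332,219)]: print(uv,P[uv[1],uv[0]].round(3),hsv[uv[1],uv[0]])
E
```

```text
jar [[0.64416256 0.00683305 0.08      ]] spool [[0.5458459  0.01571768 0.056     ]] bottle [[0.46833757 0.00909436 0.115     ]]
(328, 218) [ 0.473 -0.237  0.107] [ 12 175 137]
(260, 172) [0.648 0.008 0.058] [  5 211 162]
(258, 199) [0.546 0.016 0.054] [ 16 130 167]
(260, 219) [0.468 0.009 0.115] [ 23  55 221]
(330, 215) [ 0.484 -0.246  0.097] [ 11 172 153]
(332, 219) [ 0.47  -0.253  0.095] [ 12 175 150]
```

View pics/wrist0.png

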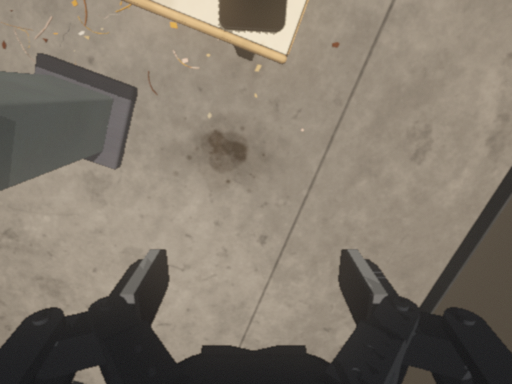

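View pics/c4.png

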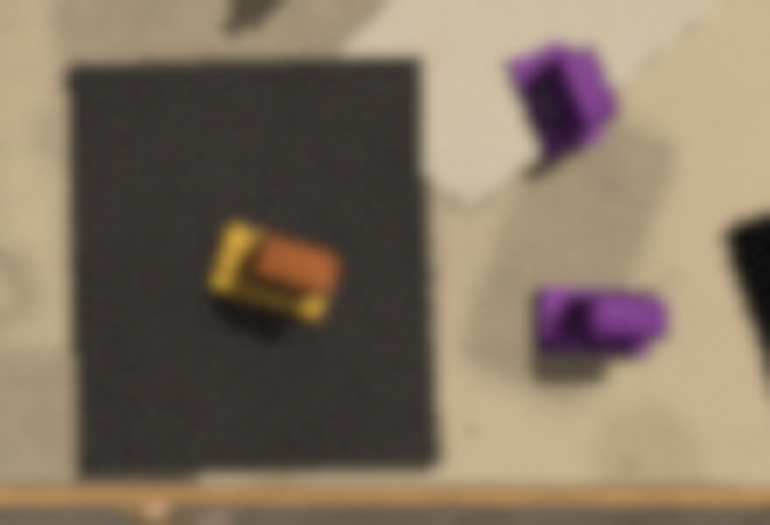

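Request:
play_rows(deltas=[[[85, -1, -0.5, 1.2, 0, -1, 0], [85, -2, -1, 2.4, 0, -2, 0], [85, -3, -1.3, 3.6, 0, -3, 0], [85, -4, -1.3, 4.8, 0, -4, 0], [85, -5, -1.3, 6, 0, -5, 0], [85, -5.9, -1.3, 7.2, 0, -6, 0], [85, -6.8, -1.3, 8.4, 0, -7, 0], [85, -7.7, -1.3, 9.6, 0, -8, 0], [85, -8.6, -1.3, 10.8, 0, -9, 0], [85, -9.6, -1.3, 12, 0, -9.3, 0]]])

```text
time: 0.98
ee_pos: [0.4452, -0.2808, 0.2701]
orientation: [[0.971, -0.0, 0.239], [-0.239, 0.001, 0.971], [-0.0, -1.0, 0.001]]
wrist_force: [1.9, -0.5, 0.2]
opening: 1.001
```

```bash
cat >> h.py <<'E'
def delta(pos,yaw,s=None):
    "tool units to reach pos with tool z yaw (deg), pointing down"
    from cell import sensors
    from scipy.spatial.transform import Rotation as R
    s=s or sensors.get_state(); O=np.array(s["orientation"]); a=np.radians(yaw)
    z=np.array([np.cos(a),np.sin(a),0]);y=np.array([0,0,-1.]);x=np.cross(y,z)
    T=np.c_[x,y,z]; dl=O.T@(np.array(pos)-s["ee_pos"])/0.03
    rv=np.degrees(R.from_matrix(O.T@T).as_rotvec())/6
    print("t",round(s["time"],2),"pos",np.round(s["ee_pos"],4),"q",np.round(s["q"],2),"\ndelta",dl.round(2),"turn",rv.round(2),"dist mm",round(30*np.linalg.norm(dl)),"F",np.round(s["wrist_force"],1),"op",s["opening"])
def snap(n,name):
    from cell import get_image
    d=get_image(n); np.savez(f"pics/{name}.npz",**d); cv2.imwrite(f"pics/{name}.png",d["frame"][:,:,::-1]); return d
E
python3 -c "
from h import *
delta((0.475,-0.235,0.27),76)"
```

```text
t 0.98 pos [ 0.4452 -0.2808  0.2701] q [ 0.7   0.16 -0.29  1.88  0.05  1.11  0.15] 
delta [0.6  0.   1.72] turn [-0.01  0.03 -0.  ] dist mm 55 F [ 1.9 -0.5  0.2] op 1.0006430024816289
```

Request:
play_rows(deltas=[[[85, 0.4, 0, 1.1, 0, 0, 0], [85, 0.6, 0, 1.7, 0, 0, 0], [85, 0.6, 0, 1.7, 0, 0, 0], [85, 0.6, 0, 1.7, 0, 0, 0]]])

```text
time: 1.32
ee_pos: [0.4752, -0.2346, 0.27]
orientation: [[0.971, -0.0, 0.237], [-0.237, 0.001, 0.971], [-0.001, -1.0, 0.001]]
wrist_force: [-0.3, -1.0, -0.1]
opening: 0.998
```

```bash
python3 -c "
from h import *
snap('wrist','w1');delta((0.475,-0.235,0.27),76)"
```

```text
t 1.37 pos [ 0.4746 -0.2357  0.27  ] q [ 0.63  0.17 -0.33  1.87  0.06  1.11  0.04] 
delta [ 0.01 -0.    0.03] turn [-0.    0.03 -0.01] dist mm 1 F [-0.4 -0.5  0.1] op 0.991967271708657
```

View pics/w1.png

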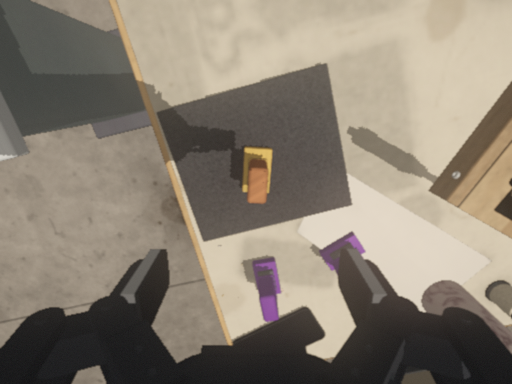

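The wrist view shows the stamp with its handle at (258,183) and its brass block at (257,170). It lies nearly along the image columns.

```bash
cat > stampm.py <<'E'
from h import *
import sys
d=load(sys.argv[1]); hsv=cv2.cvtColor(d["frame"],cv2.COLOR_RGB2HSV);P=cloud(d)
wood=cv2.inRange(hsv,(4,130,50),(14,255,255)); brass=cv2.inRange(hsv,(17,130,60),(30,255,255))
roi=np.zeros_like(wood); roi[100:230,200:320]=1
for n,m,zt in (("wood",wood*roi,.1),("brass",brass*roi,.032)):
    k,l,st,c=cv2.connectedComponentsWithStats(m); i=1+st[1:,4].argmax(); print(n,st[i],c[i].round(1))
    mm=l==i; p=P[mm]; print(" z pct",np.percentile(p[:,2],[2,50,98]).round(4))
    if n=="wood":
        t=mm&(P[...,2]>p[:,2].max()-.009)
    else: t=mm&(abs(P[...,2]-.032)<.006)
    v,u=np.nonzero(t); w=ray(d,np.c_[u,v],zt)[:,:2].astype(np.float32)
    r=cv2.minAreaRect(w); print(" n",t.sum(),"rect",np.round(r[0],4),np.round(r[1],4),round(r[2],1),"medz",np.median(P[t][:,2]).round(4))
E
python3 stampm.py w1; python3 - <<'E'
from h import *
d=load("w1")
cv2.imwrite("pics/c5.png",cv2.resize(d["frame"][130:220,210:310,::-1],None,fx=6,fy=6,interpolation=0))
E
```

```text
wood [248 159  20  44 775] [256.9 181. ]
 z pct [0.0608 0.099  0.1007]
 n 2 rect [ 0.4714 -0.2453] [0.0301 0.    ] -93.4 medz 0.4122
brass [242 147  30  46 575] [256.  161.8]
 z pct [0.0238 0.0315 0.0961]
 n 496 rect [ 0.4765 -0.2514] [0.0597 0.0352] 72.8 medz 0.0314
```

View pics/c5.png

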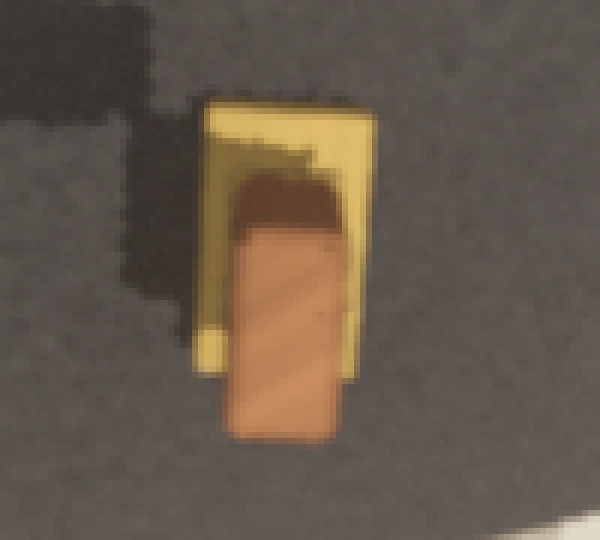

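Request:
play_rows(deltas=[[[85, -0.3, 0, 1.3, 0, -1, 0], [85, -0.6, 0, 2.6, 0, -2, 0], [85, -0.9, 0, 3.9, 0, -3, 0], [85, -1.2, 0, 5.2, 0, -4, 0], [85, -1.5, 0, 6.5, 0, -5, 0], [85, -1.8, 0, 7.8, 0, -6, 0], [85, -2.1, 0, 9.1, 0, -7, 0], [85, -2.4, 0, 10.4, 0, -8, 0], [85, -2.7, 0, 11.7, 0, -9, 0], [85, -3, 0, 13, 0, -10, 0]]])

```text
time: 2.2
ee_pos: [0.4805, 0.1647, 0.2703]
orientation: [[0.691, -0.0, -0.723], [0.723, -0.0, 0.691], [-0.0, -1.0, 0.0]]
wrist_force: [1.3, 0.5, -0.6]
opening: 0.994
```

```bash
python3 -c "
from h import *
delta((0.5,0.305,0.27),168)"
```

```text
t 2.2 pos [0.4805 0.1647 0.2703] q [ 0.2   0.18 -0.73  1.89  0.13  1.12  0.23] 
delta [3.83 0.01 2.76] turn [-0.   -5.28 -0.  ] dist mm 142 F [ 1.3  0.5 -0.6] op 0.9939160354051007
```

Request:
play_rows(deltas=[[[85, 0.9, 0, 0.7, 0, -1, 0], [85, 1.8, 0, 1.3, 0, -2, 0], [85, 2.7, 0, 1.9, 0, -3, 0], [85, 3.4, 0, 2.4, 0, -4, 0], [85, 3.8, 0, 2.8, 0, -5, 0], [85, 3.8, 0, 2.8, 0, -5.3, 0], [85, 3.8, 0, 2.8, 0, -5.3, 0], [85, 3.8, 0, 2.8, 0, -5.3, 0]]])

```text
time: 2.87
ee_pos: [0.4992, 0.3037, 0.2699]
orientation: [[0.209, -0.001, -0.978], [0.978, -0.001, 0.209], [-0.001, -1.0, 0.0]]
wrist_force: [0.7, -0.5, 0.1]
opening: 0.993
```

```bash
python3 -c "
from h import *
snap('wrist','w2');delta((0.5,0.305,0.27),168)"
```

```text
t 2.92 pos [0.4992 0.3036 0.27  ] q [ 0.02  0.36 -0.85  1.73  0.29  1.19  0.45] 
delta [ 0.05  0.   -0.02] turn [-0.   -0.02 -0.01] dist mm 2 F [-0.8 -0.1  0.5] op 0.9966380257840187
```

View pics/w2.png

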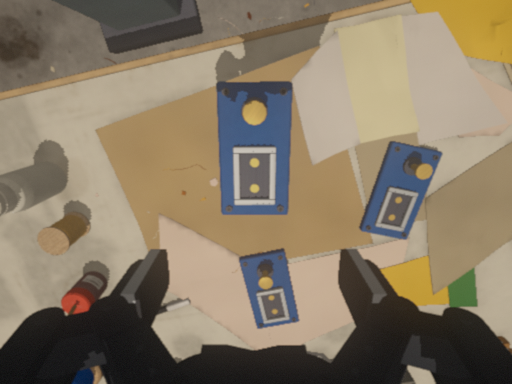

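The wrist view shows the large fixture with its knob at (254,112) and its frame centred at about (255,176).

```bash
cat > fixm.py <<'E'
from h import *
import sys
d=load(sys.argv[1]); x0,y0,x1,y1=map(int,sys.argv[2:6])
hsv=cv2.cvtColor(d["frame"],cv2.COLOR_RGB2HSV);P=cloud(d)
roi=np.zeros(hsv.shape[:2],np.uint8); roi[y0:y1,x0:x1]=1
def big(m):
    k,l,st,c=cv2.connectedComponentsWithStats(m*roi); i=1+st[1:,4].argmax(); return (l==i).astype(np.uint8)
blue=big(cv2.inRange(hsv,(100,120,40),(120,255,255)))
brass=big(cv2.inRange(hsv,(17,110,80),(30,255,255)))
steel=big(cv2.inRange(hsv,(0,0,110),(180,70,255)))
for n,m,z in (("bed",blue,.022),("steel",steel,.03),("knob",brass,.066)):
    c=max(cv2.findContours(m,cv2.RETR_EXTERNAL,cv2.CHAIN_APPROX_NONE)[0],key=cv2.contourArea)
    w=ray(d,c[:,0],z)[:,:2].astype(np.float32); r=cv2.minAreaRect(w); zz=P[...,2][m>0]
    print(n,"px",c[:,0].mean(0).round(1),"rect",np.round(r[0],4),np.round(r[1],4),round(r[2],1),"z pct",np.percentile(zz,[5,50,95]).round(4),"circ",np.round(cv2.minEnclosingCircle(w)[0],4),round(cv2.minEnclosingCircle(w)[1],4))
E
python3 fixm.py w2 200 70 305 225
```

```text
bed px [258.8 132.6] rect [0.4686 0.3127] [0.0447 0.0307] 79.7 z pct [0.0203 0.0217 0.0229] circ [0.4697 0.3125] 0.0259
steel px [254.1 175.4] rect [0.5254 0.2985] [0.0577 0.0801] 77.9 z pct [0.0215 0.0293 0.0308] circ [0.525  0.2983] 0.0482
knob px [212.3 174.3] rect [0.5004 0.2659] [0.0636 0.1391] 77.9 z pct [0.0001 0.0014 0.0028] circ [0.5025 0.2654] 0.0746
```

```bash
python3 - <<'E'
from h import *
d=load("w2");P=cloud(d)
m=(P[...,2]>.055)&(P[...,2]<.072); m[:70]=0;m[140:]=0;m[:,:220]=0;m[:,300:]=0
v,u=np.nonzero(m); w=ray(d,np.c_[u,v],.066)[:,:2].astype(np.float32)
print(m.sum(),cv2.minEnclosingCircle(w),np.median(w,0),np.median(P[m][:,2]))
delta((0.442,0.316,0.085),168)
E
```

```text
458 ((0.44166579842567444, 0.3164111375808716), 0.013504087924957275) [0.44173688 0.31648093] 0.06488875520604734
t 2.92 pos [0.4992 0.3036 0.27  ] q [ 0.02  0.36 -0.85  1.73  0.29  1.19  0.45] 
delta [0.01 6.17 1.95] turn [-0.   -0.02 -0.01] dist mm 194 F [-0.8 -0.1  0.5] op 0.9966380257840187
```

Request:
play_rows(deltas=[[[0, 0, 1, 0.4, 0, 0, 0], [0, 0, 2, 0.8, 0, 0, 0], [0, 0, 3, 1.2, 0, 0, 0], [0, 0, 4, 1.6, 0, 0, 0], [0, 0, 4.8, 1.9, 0, 0, 0], [0, 0, 5.6, 1.95, 0, 0, 0], [0, 0, 6, 1.95, 0, 0, 0], [0, 0, 6.15, 1.95, 0, 0, 0], [0, 0, 6.15, 1.95, 0, 0, 0], [0, 0, 6.15, 1.95, 0, 0, 0]]])

```text
time: 3.75
ee_pos: [0.4429, 0.3157, 0.0865]
orientation: [[0.211, 0.001, -0.977], [0.977, -0.0, 0.211], [-0.0, -1.0, -0.001]]
wrist_force: [0.1, -0.4, 0.6]
opening: -0.0
```

```bash
python3 -c "
from h import *
snap('scene','s3');snap('wrist','w3');delta((0.442,0.316,0.052),168)
a=load('s3')['frame'][190:300,140:280,::-1];b=load('w3')['frame'][:,:,::-1]
cv2.imwrite('pics/c6.png',np.hstack([cv2.resize(a,(489,384)),b[:,120:400]]))"
```

```text
t 3.85 pos [0.4429 0.316  0.0868] q [-0.12  0.5  -0.77  1.99  0.47  0.84  0.2 ] 
delta [-0.01  1.16  0.03] turn [ 0.01 -0.03  0.  ] dist mm 35 F [0.5 0.2 0. ] op -0.0019083684539978724
```

View pics/c6.png

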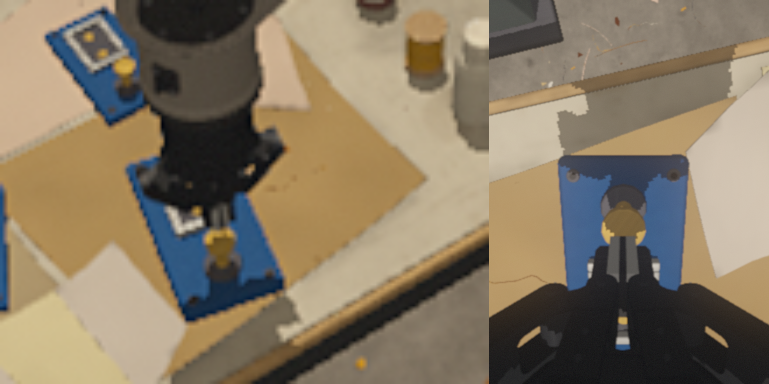

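The fingertips are just above the knob. I'll press in small steps.

Request:
play_rows(deltas=[[[0, 0, 0.4, 0, 0, 0, 0], [0, 0, 0.7, 0, 0, 0, 0], [0, 0, 0.9, 0, 0, 0, 0], [0, 0, 1.05, 0, 0, 0, 0], [0, 0, 1.12, 0, 0, 0, 0], [0, 0, 1.12, 0, 0, 0, 0]]])

```text
time: 4.35
ee_pos: [0.4434, 0.316, 0.0527]
orientation: [[0.211, 0.002, -0.978], [0.978, 0.0, 0.211], [0.0, -1.0, -0.002]]
wrist_force: [3.0, -0.6, 5.9]
opening: -0.001
```

Request:
play_rows(deltas=[[[0, 0, 0.05, 0, 0, 0, 0], [0, 0, 0.08, 0, 0, 0, 0], [0, 0, 0.1, 0, 0, 0, 0], [0, 0, 0.1, 0, 0, 0, 0]]])

```text
time: 4.68
ee_pos: [0.4439, 0.3164, 0.0514]
orientation: [[0.211, 0.004, -0.978], [0.978, -0.001, 0.211], [0.0, -1.0, -0.004]]
wrist_force: [-8.7, -10.0, 46.2]
opening: -0.003
```

The force jumped to 46 N at z = 0.051, so the knob is at its stop. Releasing straight up.

Request:
play_rows(deltas=[[[0, 0, -0.2, 0, 0, 0, 0], [0, 0, -0.7, 0, 0, 0, 0], [0, 0, -1.5, 0, 0, 0, 0], [0, 0, -2.7, 0, 0, 0, 0], [0, 0, -4, 0, 0, 0, 0], [0, 0, -5.3, 0, 0, 0, 0], [0, 0, -6.5, 0, 0, 0, 0], [0, 0, -7.3, 0, 0, 0, 0], [0, 0, -7.3, 0, 0, 0, 0]]])

```text
time: 5.43
ee_pos: [0.4441, 0.3181, 0.2755]
orientation: [[0.211, 0.009, -0.977], [0.978, 0.002, 0.211], [0.004, -1.0, -0.008]]
wrist_force: [0.5, 0.7, -0.0]
opening: 0.003
```

```bash
python3 - <<'E'
from h import *
d=snap('wrist','w4')
P=cloud(d); c=proj(d,np.array([.442,.316,.066])).round().astype(int); print(c)
q=P[c[1]-15:c[1]+15,c[0]-15:c[0]+15]; print("knob z",np.percentile(q[...,2],[50,90,97]).round(4))
delta((0.4765,-0.2514,0.27),73)
E
```

```text
[251 160]
knob z [0.0297 0.0655 0.0661]
t 5.48 pos [0.4437 0.3172 0.2729] q [ 0.01  0.28 -0.89  1.81  0.24  1.16  0.4 ] 
delta [-18.3    0.09  -5.07] turn [ 0.03 15.8   0.07] dist mm 570 F [-0.5 -0.7 -1.7] op -0.001865560316583103
```

The knob is back at 66 mm. Next is the stamp.

Request:
play_rows(deltas=[[[85, -1.2, 0, -0.5, 0, 1, 0], [85, -2.4, 0, -1, 0, 2, 0], [85, -3.6, 0, -1.5, 0, 3, 0], [85, -4.8, 0, -2, 0, 4, 0], [85, -6, 0, -2.5, 0, 5, 0], [85, -7.2, 0, -3, 0, 6, 0], [85, -8.4, 0, -3.4, 0, 7, 0], [85, -9.6, 0, -3.7, 0, 8, 0], [85, -10.8, 0, -4, 0, 9, 0], [85, -12, 0, -4.2, 0, 10, 0]]])

```text
time: 6.32
ee_pos: [0.4902, -0.0631, 0.2719]
orientation: [[0.954, 0.006, -0.301], [0.301, 0.001, 0.954], [0.006, -1.0, -0.0]]
wrist_force: [0.1, -0.1, 0.5]
opening: 0.996
```

```bash
python3 -c "
from h import *
delta((0.4765,-0.2514,0.27),73)"
```

```text
t 6.32 pos [ 0.4902 -0.0631  0.2719] q [ 0.5   0.12 -0.54  1.93  0.07  1.1   0.24] 
delta [-2.32  0.05 -5.85] turn [-0.01  5.75  0.05] dist mm 189 F [ 0.1 -0.1  0.5] op 0.9956957724788061
```

Request:
play_rows(deltas=[[[85, -0.5, 0, -1.2, 0, 1, 0], [85, -1, 0, -2.4, 0, 2, 0], [85, -1.5, 0.3, -3.6, 0, 3, 0], [85, -1.9, 0.8, -4.8, 0, 4, 0], [85, -2.3, 1.2, -5.5, 0, 5, 0], [85, -2.3, 1.7, -5.85, 0, 5.75, 0], [85, -2.3, 1.7, -5.85, 0, 5.75, 0], [85, -2.3, 1.7, -5.85, 0, 5.75, 0]]])

```text
time: 6.98
ee_pos: [0.4767, -0.2507, 0.2192]
orientation: [[0.957, 0.003, 0.291], [-0.291, 0.003, 0.957], [0.002, -1.0, 0.004]]
wrist_force: [-1.3, 0.4, 0.4]
opening: 0.994
```

```bash
python3 - <<'E'
from h import *
d=snap('wrist','w5');delta((0.4765,-0.2514,0.22),73)
P=cloud(d);t=(P[...,2]>.092)&(P[...,2]<.106); t[:, :180]=0;t[:,330:]=0;t[240:]=0
v,u=np.nonzero(t);w=ray(d,np.c_[u,v],.1)[:,:2].astype(np.float32);r=cv2.minAreaRect(w);print("handle top",t.sum(),np.round(r[0],4),np.round(r[1],4),r[2])
E
python3 stampm.py w5
```

```text
t 7.03 pos [ 0.4773 -0.2501  0.2201] q [ 0.66  0.23 -0.34  1.91  0.09  1.01 -0.01] 
delta [-0.01  0.   -0.05] turn [-0.03  0.03  0.03] dist mm 2 F [ 0.  -0.6 -0.3] op 0.9985928372047912
handle top 1008 [ 0.4768 -0.2512] [0.0416 0.0212] 72.29856872558594
wood [ 241  156   23   51 1067] [251.8 181.5]
 z pct [0.0634 0.099  0.1007]
 n 3 rect [ 0.4748 -0.2619] [0.0132 0.0139] 84.9 medz 0.3616
brass [236 142  33  52 781] [252.4 159.1]
 z pct [0.0227 0.0315 0.0963]
 n 677 rect [ 0.4765 -0.2515] [0.0587 0.035 ] 72.4 medz 0.0314
```

View pics/w5.png

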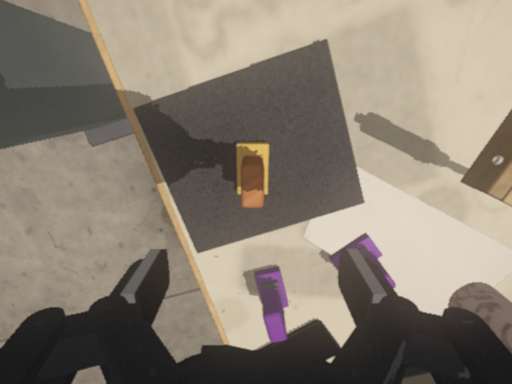

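```bash
python3 -c "
from h import *
delta((0.4767,-0.2513,0.058),72.4)"
```

```text
t 7.03 pos [ 0.4773 -0.2501  0.2201] q [ 0.66  0.23 -0.34  1.91  0.09  1.01 -0.01] 
delta [-0.03  5.4  -0.06] turn [-0.04  0.13  0.03] dist mm 162 F [ 0.  -0.6 -0.3] op 0.9985928372047912
```

Request:
play_rows(deltas=[[[85, 0, 0.8, -0.05, -0.03, 0.1, 0.03], [85, -0.03, 1.6, -0.05, -0.03, 0.1, 0.03], [85, -0.03, 2.4, -0.05, -0.03, 0.1, 0.03], [85, -0.03, 3.2, -0.05, -0.03, 0.1, 0.03], [85, -0.03, 4, -0.05, -0.03, 0.1, 0.03], [85, -0.03, 4.6, -0.05, -0.03, 0.1, 0.03], [85, -0.03, 5.1, -0.05, -0.03, 0.1, 0.03], [85, -0.03, 5.4, -0.05, -0.03, 0.1, 0.03], [85, -0.03, 5.4, -0.05, -0.03, 0.1, 0.03], [85, -0.03, 5.4, -0.05, -0.03, 0.1, 0.03]]])

```text
time: 7.87
ee_pos: [0.4772, -0.2503, 0.0587]
orientation: [[0.955, 0.001, 0.297], [-0.297, 0.001, 0.955], [0.0, -1.0, 0.001]]
wrist_force: [-0.2, 0.6, -0.2]
opening: 0.997
```

```bash
python3 -c "
from h import *
snap('wrist','w6');delta((0.4767,-0.2513,0.058),72.4)"
```

```text
t 7.92 pos [ 0.4774 -0.2506  0.0592] q [ 0.61  0.45 -0.3   2.03  0.2   0.69 -0.12] 
delta [-0.02  0.04 -0.03] turn [-0.01  0.05  0.01] dist mm 2 F [ 0.8 -0.2  0.7] op 0.99315136160213
```

View pics/w6.png

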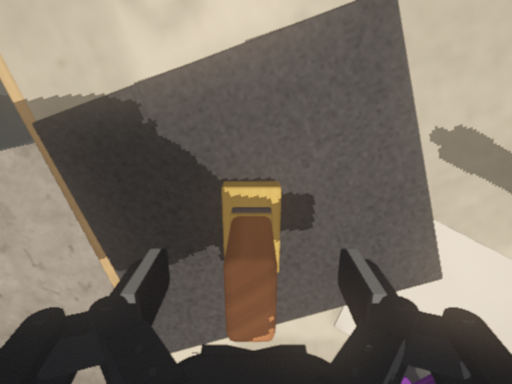

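The handle at (250,280) is centred between the open fingers. Closing on it.

Request:
play_rows(deltas=[[[60, 0, 0.03, -0.03, 0, 0.05, 0], [40, 0, 0.03, -0.03, 0, 0.05, 0], [20, 0, 0.03, -0.03, 0, 0.05, 0], [5, 0, 0.03, -0.03, 0, 0.05, 0], [5, 0, 0.03, -0.03, 0, 0.05, 0], [5, 0, 0.03, -0.03, 0, 0.05, 0], [5, 0, 0.03, -0.03, 0, 0.05, 0], [5, 0, 0.03, -0.03, 0, 0.05, 0]]])

```text
time: 8.58
ee_pos: [0.4772, -0.2515, 0.0584]
orientation: [[0.953, 0.001, 0.303], [-0.303, -0.0, 0.953], [0.001, -1.0, 0.0]]
wrist_force: [-1.9, -0.9, 5.1]
opening: 0.251
```

Request:
play_rows(deltas=[[[5, 0, -0.3, 0, 0, 0, 0], [5, 0, -0.8, 0, 0, 0, 0], [5, 0, -1.6, 0, 0, 0, 0], [5, 0, -2.6, 0, 0, 0, 0], [5, 0, -3.6, 0, 0, 0, 0], [5, 0, -4.6, 0, 0, 0, 0], [5, 0, -5.6, 0, 0, 0, 0], [5, 0, -6.4, 0, 0, 0, 0], [5, 0, -6.8, 0, 0, 0, 0], [5, 0, -6.8, 0, 0, 0, 0]]])

```text
time: 9.42
ee_pos: [0.4778, -0.2519, 0.2651]
orientation: [[0.953, 0.005, 0.303], [-0.303, -0.002, 0.953], [0.005, -1.0, -0.0]]
wrist_force: [-0.4, -0.2, -2.6]
opening: 0.248
```

```bash
python3 -c "
from h import *
snap('wrist','w7');snap('scene','s7');delta((0.5254,0.2985,0.262),167.9)
a=load('s7')['frame'][80:300,140:400,::-1];b=load('w7')['frame'][:,:,::-1]
cv2.imwrite('pics/c7.png',np.hstack([cv2.resize(a,(454,384)),b[:,120:400]]))"
```

```text
t 9.52 pos [ 0.4765 -0.2514  0.2617] q [ 0.66  0.2  -0.34  1.86  0.07  1.1  -0.01] 
delta [-4.000e+00 -1.000e-02  1.796e+01] turn [ 0.000e+00 -1.592e+01  1.000e-02] dist mm 552 F [ 0.2  0.8 -2.9] op 0.2518508287475197
```

View pics/c7.png

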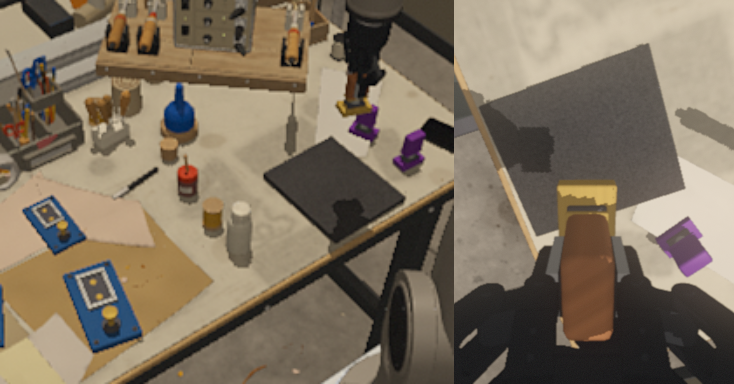

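The stamp is held clear of the slab at about 2.7 N. Carrying it across, with the face at about 0.22 m.

Request:
play_rows(deltas=[[[5, -0.1, 0, 0.5, 0, -0.4, 0], [5, -0.3, 0, 1.3, 0, -1, 0], [5, -0.5, 0, 2.2, 0, -1.8, 0], [5, -0.7, 0, 3.1, 0, -2.6, 0], [5, -0.9, 0, 4, 0, -3.4, 0], [5, -1.1, 0, 4.9, 0, -4.2, 0], [5, -1.3, 0, 5.8, 0, -5, 0], [5, -1.5, 0, 6.7, 0, -5.8, 0], [5, -1.7, 0, 7.6, 0, -6.6, 0], [5, -1.9, 0, 8.5, 0, -7.4, 0]]])

```text
time: 10.35
ee_pos: [0.4982, 0.0115, 0.2604]
orientation: [[0.889, -0.001, -0.457], [0.457, 0.0, 0.889], [-0.001, -1.0, 0.001]]
wrist_force: [-0.6, -0.3, -2.3]
opening: 0.249
```

```bash
python3 -c "
from h import *
delta((0.5254,0.2985,0.262),167.9)"
```

```text
t 10.35 pos [0.4982 0.0115 0.2604] q [ 0.41  0.15 -0.61  1.93  0.1   1.09  0.23] 
delta [ 5.18 -0.05  8.09] turn [-0.01 -8.45 -0.  ] dist mm 288 F [-0.6 -0.3 -2.3] op 0.24881478154907372
```

Request:
play_rows(deltas=[[[5, 0.5, 0, 0.9, 0, -0.9, 0], [5, 1.1, 0, 1.7, 0, -1.8, 0], [5, 1.7, 0, 2.6, 0, -2.7, 0], [5, 2.3, 0, 3.5, 0, -3.6, 0], [5, 2.9, 0, 4.5, 0, -4.6, 0], [5, 3.4, 0, 5.4, 0, -5.6, 0], [5, 3.9, 0, 6.2, 0, -6.4, 0], [5, 4.4, 0, 7, 0, -7.2, 0], [5, 4.8, 0, 7.6, 0, -7.8, 0], [5, 5.1, 0, 8, 0, -8.3, 0]]])

```text
time: 11.18
ee_pos: [0.5224, 0.2983, 0.2592]
orientation: [[0.216, -0.004, -0.976], [0.976, 0.001, 0.216], [0.0, -1.0, 0.004]]
wrist_force: [-1.4, -1.0, -2.2]
opening: 0.249
```

```bash
python3 -c "
from h import *
delta((0.5254,0.2985,0.15),167.9)"
```

```text
t 11.18 pos [0.5224 0.2983 0.2592] q [ 0.03  0.4  -0.85  1.7   0.32  1.19  0.46] 
delta [ 0.03  3.64 -0.11] turn [-0.04 -0.07  0.  ] dist mm 109 F [-1.4 -1.  -2.2] op 0.24930564307594907
```

Request:
play_rows(deltas=[[[5, 0, 0.4, -0.1, 0, -0.07, 0], [5, 0.03, 1.1, -0.1, -0.04, -0.07, 0], [5, 0.03, 1.9, -0.1, -0.04, -0.07, 0], [5, 0.03, 2.7, -0.1, -0.04, -0.07, 0], [5, 0.03, 3.3, -0.1, -0.04, -0.07, 0], [5, 0.03, 3.6, -0.1, -0.04, -0.07, 0], [5, 0.03, 3.6, -0.1, -0.04, -0.07, 0], [5, 0.03, 3.6, -0.1, -0.04, -0.07, 0]]])

```text
time: 11.85
ee_pos: [0.5249, 0.2985, 0.1511]
orientation: [[0.209, -0.0, -0.978], [0.978, -0.0, 0.209], [-0.0, -1.0, 0.0]]
wrist_force: [0.1, -0.0, -2.0]
opening: 0.249
```

```bash
python3 - <<'E'
from h import *
d=snap('wrist','w8');snap('scene','s8');snap('top','t8');delta((0.5254,0.2985,0.082),167.9)
a=load('s8')['frame'][190:300,140:280,::-1];b=load('w8')['frame'][:,:,::-1]
cv2.imwrite('pics/c8.png',np.hstack([cv2.resize(a,(489,384)),b[:,120:400]]))
P=cloud(d);hsv=cv2.cvtColor(d["frame"],cv2.COLOR_RGB2HSV)
m=cv2.inRange(hsv,(17,130,60),(30,255,255))
k,l,st,c=cv2.connectedComponentsWithStats(m)
for i in range(1,k):
    if st[i,4]>100: print(st[i],np.percentile(P[l==i][:,2],[5,50,95]).round(4))
E
```

```text
t 12.0 pos [0.5256 0.299  0.1524] q [-0.02  0.51 -0.79  1.81  0.42  1.    0.38] 
delta [-0.02  2.35  0.01] turn [0.02 0.   0.01] dist mm 70 F [-0.1 -0.2 -2.1] op 0.2533374270910462
[ 237   67   35   38 1000] [0.0637 0.0649 0.0662]
[490 166  22  21 365] [0.0449 0.0463 0.0474]
[ 225  185   56   52 1195] [0.1233 0.1243 0.1465]
[  0 236  22  40 612] [0.0099 0.0211 0.036 ]
[ 423  289   89   65 3618] [0.0011 0.0029 0.0057]
[477 365  31  19 212] [0.0038 0.014  0.0281]
```

View pics/c8.png

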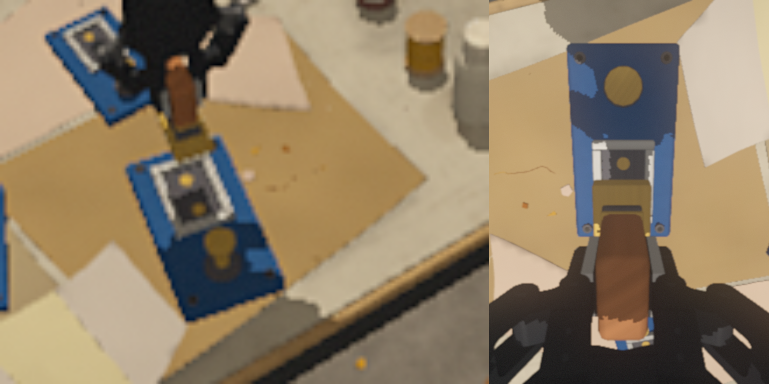

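```bash
cat > chk.py <<'E'
from h import *
import sys
from cell import sensors
d=load(sys.argv[1]); zb=float(sys.argv[2]); s=sensors.get_state(); O=np.array(s["orientation"])
P=cloud(d);hsv=cv2.cvtColor(d["frame"],cv2.COLOR_RGB2HSV)
m=cv2.inRange(hsv,(15,100,50),(32,255,255))>0
m&=abs(P[...,2]-zb)<.005; m[:150]=0; m[:,:200]=0;m[:,310:]=0
v,u=np.nonzero(m); w=ray(d,np.c_[u,v],zb); t=(w-s["ee_pos"])@O
print("zblk",np.median(P[m][:,2]).round(4),"face above nest mm",((np.median(P[m][:,2])-.046)*1e3).round(1))
f=[];L=[];Rr=[]
for c in range(u.min()+6,u.max()-5): f.append(t[u==c][:,[0,2]][t[u==c][:,2].argmax()])
f=np.array(f);k=np.polyfit(f[:,0],f[:,1],1);print("front edge z",np.polyval(k,0).round(4),"slope rad",k[0].round(3))
for r in range(v.min()+4,v.min()+16):
    q=t[v==r]; L.append(q[:,0].min());Rr.append(q[:,0].max())
print("lat",np.median(L).round(4),np.median(Rr).round(4),"mid",((np.median(L)+np.median(Rr))/2).round(4))
off=np.array([(np.median(L)+np.median(Rr))/2,0,np.polyval(k,0)-.03])
print("stamp centre",(s["ee_pos"]+O@off).round(4),"tcp",np.round(s["ee_pos"],4))
E
python3 chk.py w8 .1243; python3 chk.py w7 .2335
```

```text
zblk 0.1242 face above nest mm 78.2
front edge z 0.0302 slope rad -0.001
lat -0.0187 0.0153 mid -0.0017
stamp centre [0.5251 0.2974 0.1524] tcp [0.5256 0.299  0.1524]
zblk 0.2378 face above nest mm 191.8
front edge z -0.0704 slope rad -0.0
lat -0.5263 -0.5227 mid -0.5245
stamp centre [ 0.5141 -0.2348  0.1519] tcp [0.5256 0.299  0.1524]
```

The stamp is aligned with the tool (slope 0.001 rad), and its centre is about 1 mm from the nest centre. Lowering to about 11 mm above the frame.

Request:
play_rows(deltas=[[[5, 0, 0.3, 0, 0, 0, 0], [5, 0.02, 0.8, 0, 0, 0, 0], [5, 0.02, 1.3, 0, 0, 0, 0], [5, 0.02, 1.7, 0, 0, 0, 0], [5, 0.02, 2, 0, 0, 0, 0], [5, 0.02, 2.15, 0, 0, 0, 0], [5, 0.02, 2.25, 0, 0, 0, 0], [5, 0.02, 2.25, 0, 0, 0, 0], [5, 0.02, 2.25, 0, 0, 0, 0], [5, 0.02, 2.25, 0, 0, 0, 0]]])

```text
time: 12.83
ee_pos: [0.5262, 0.2999, 0.0854]
orientation: [[0.209, 0.003, -0.978], [0.978, 0.001, 0.209], [0.002, -1.0, -0.002]]
wrist_force: [0.8, 0.2, -1.8]
opening: 0.246
```

```bash
python3 - <<'E'
from h import *
d=snap('wrist','w9');snap('scene','s9');snap('top','t9');delta((0.5254,0.2985,0.0845),167.9)
a=load('s9')['frame'][150:300,120:320,::-1];b=load('w9')['frame'][:,:,::-1]
cv2.imwrite('pics/c9.png',np.hstack([cv2.resize(a,(512,384)),b[:,120:400]]))
dt=load("t9");d0=load("top0")
print("bystanders diff",np.abs(dt["frame"][160:235,245:275].astype(int)-d0["frame"][160:235,245:275]).mean())
E
python3 chk.py w9 .057
```

```text
t 12.98 pos [0.5261 0.2997 0.0854] q [-0.06  0.59 -0.74  1.85  0.5   0.9   0.32] 
delta [-0.05  0.03  0.02] turn [0.02 0.   0.02] dist mm 2 F [-0.2  0.  -2.4] op 0.25297058663624544
bystanders diff 9.048296296296297
zblk 0.0585 face above nest mm 12.5
front edge z 0.0295 slope rad 0.004
lat -0.0181 0.0164 mid -0.0008
stamp centre [0.5264 0.2988 0.0854] tcp [0.5261 0.2997 0.0854]
```

View pics/c9.png

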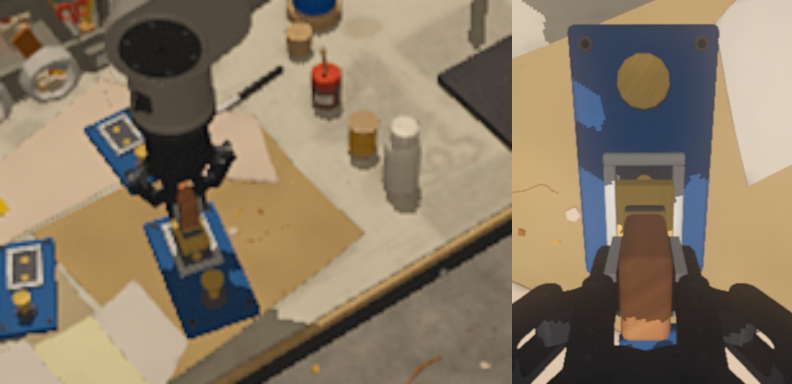

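The stamp hangs level over the frame, seen with its front at wrist crop (645,185) and the frame edge at (645,155). The bystanders are standing. One cross-check of the centring against the visible frame edge:

```bash
python3 - <<'E'
from h import *
d=load("w9");P=cloud(d);hsv=cv2.cvtColor(d["frame"],cv2.COLOR_RGB2HSV)
m=(P[...,2]>.0265)&(P[...,2]<.034)&(hsv[...,1]<90);m[:140]=0;m[215:]=0;m[:,:200]=0;m[:,310:]=0
v,u=np.nonzero(m);w=ray(d,np.c_[u,v],.03)
a=np.radians(-12.1);X=np.array([np.cos(a),np.sin(a),0]);Y=np.array([-X[1],X[0],0])
t=w-np.array([.5254,.2985,.03]);x=t@X;y=t@Y
f=[x[u==c].min() for c in range(u.min()+5,u.max()-4)];print("front edge x (exp -.040)",np.median(f).round(4), "y ext",np.percentile(y,[.5,99.5]).round(4),m.sum())
# knob
k=(P[...,2]>.055)&(P[...,2]<.072);k[:45]=0;k[120:]=0;k[:,:220]=0;k[:,310:]=0
v,u=np.nonzero(k);print("knob",cv2.minEnclosingCircle(ray(d,np.c_[u,v],.066)[:,:2].astype(np.float32)),np.median(P[k][:,2]))
dt=load("t9");P=cloud(dt);p0=cloud(load("top0"))
for n,z,uv in (("jar",(.04,.075),(260,172)),("spool",(.045,.065),(258,199)),("bottle",(.1,.125),(260,219))):
    for Q in (p0,P):
        r=Q[uv[1]-9:uv[1]+10,uv[0]-9:uv[0]+10].reshape(-1,3);r=r[(r[:,2]>z[0])&(r[:,2]<z[1])];print(n,r.mean(0).round(4))
E
```

```text
front edge x (exp -.040) -0.0406 y ext [-0.0275  0.0277] 2004
knob ((0.4417504072189331, 0.3163396716117859), 0.013548452407121658) 0.06486344965318033
jar [0.6483 0.0053 0.0585]
jar [0.6485 0.0051 0.0581]
spool [0.5482 0.0161 0.0558]
spool [0.5482 0.0159 0.0563]
bottle [0.4701 0.0093 0.114 ]
bottle [0.4702 0.0089 0.1141]
```

Request:
play_rows(deltas=[[[5, 0, 0.03, 0.03, 0, 0, 0], [5, 0, 0.03, 0.03, 0, 0, 0], [5, 0, 0.03, 0.03, 0, 0, 0], [5, 0, 0.03, 0.03, 0, 0, 0], [5, 0, 0.03, 0.03, 0, 0, 0], [5, 0, 0.03, 0.03, 0, 0, 0]]])

```text
time: 13.48
ee_pos: [0.5253, 0.2999, 0.0845]
orientation: [[0.209, 0.003, -0.978], [0.978, 0.001, 0.209], [0.002, -1.0, -0.002]]
wrist_force: [0.4, -0.5, -2.5]
opening: 0.247
```

```bash
python3 -c "
from h import *
snap('wrist','w10')
"; python3 chk.py w10 .057; python3 -c "
from h import *
delta((0.5254,0.2985,0.0845),167.9)
from cell import job; print(job.hand_in())"
```

```text
zblk 0.0575 face above nest mm 11.5
front edge z 0.0294 slope rad 0.002
lat -0.0181 0.0161 mid -0.001
stamp centre [0.5257 0.2988 0.0845] tcp [0.5253 0.2999 0.0845]
t 13.53 pos [0.5253 0.2999 0.0845] q [-0.06  0.59 -0.74  1.85  0.5   0.89  0.31] 
delta [-0.05 -0.   -0.01] turn [0.02 0.   0.02] dist mm 1 F [ 0.5 -0.6 -2.5] op 0.24733704072589657
the job is handed in; nothing more can be done
None
```

I pressed the large (180 mm) fixture's knob to its stop and let it spring back. I then carried the stamp over the bystanders and handed in at 13.5 s with it held above the nest frame. The hand-in reported no verdict.

- **Final pose:** by the last wrist image, the face is about 11 mm above the frame and within about 1 mm of its centre. The tool is level, and the long side is within about 0.01 rad of the frame's.
- **Grip:** the jaws are closed to about 21 mm on the handle, and the wrist carries about 2.5 N.
- **Knob and bystanders:** the knob read 65 mm in the image taken just before hand-in. Jar, spool and bottle had moved less than 1 mm.
- **Knob press force:** the wrist force reached 46 N at the stop. It came through the fingertips, below the 120 N wrist limit but above 40 N. I took the 40 N limit to mean the arm and gripper body, not the fingers.
- **Measurement spread:** two ways of judging the stamp's height differed by about 1 mm. The frame's front edge was 0.6 mm from where I expected it.

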